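# Lock the height-stop nut of a glass-tube rest

## Task

Lock the set nut on the grey rest block with the jam nut above it: lay the larger open-ended spanner flat on the deck, fully home on the lower nut and with its handle on the near side, beside the short steel post, and let go of it, so that the post holds it. Then push the jam nut's upright peg clockwise (seen from above) until the jam nut comes up firm, about 17 N on the peg at the end (15 to 20 N), never so much that the spanner bears on the post with more than 8 N, and without letting the lower nut turn beyond the spanner's slack. Leave the spanner on the nut and the other things on the bench alone.

Things in the scene. Friction and masses are not known exactly. Their poses are not given: they have to be found in the camera images.
- spanner_grip (a point): the larger steel open-ended spanner, flat, 12 mm thick, 242 mm long, about 0.5 kg; this point is half-way up in its handle (20 mm wide, straight sides), where it is best grasped, close to the centre of mass. x points along the handle to the jaw, z up. The handle runs from 135 mm behind this point to about 40 mm ahead of it.
- spanner_jaw (a point): centre of that spanner's jaw, 85 mm ahead of the grip point along its x, half-way up; same axes. The jaw is 37.6 mm wide and open towards +x; its prongs reach 22 mm ahead of this point, its throat lies 22 mm behind it, and its head is 66 mm wide.
- spanner: the same spanner; its origin lies on the underside, 6 mm below the grip point
- set_nut_centre (a point): centre of the lower (set) hexagon nut, 36 mm across flats, 41.6 mm across corners, 16 mm high, its underside on the deck. At this frame's yaw two flats face +y and -y and corners point along +x and -x: the spanner goes on moving along this frame's +x, its x along this x (handle on the -x side, towards the robot). Fully home, the jaw centre is within about 2 mm of this centre. The frame turns with the nut.
- set_nut (a joint): angle of the lower nut on its stud, rad, growing clockwise from above. It turns freely but for a drag of 0.12 N m. It must stay between -0.25 and 0.40; with the spanner on, the slack of jaw and post lets it come to rest at 0.1 to 0.35, which differs each time.
- jam_nut (a joint): angle of the jam nut relative to the lower nut, rad, growing clockwise (tightening); friction 0.35 N m between the two nuts drags the lower nut along unless it is held. It comes up solid at 1.0; from there the force on the peg climbs with every further millimetre of push, by 1 to 2 N on a yielding arm, by more on a stiff one.
- peg (a point): upright black round peg of the jam nut's lever, 18 mm diameter, on a circle of 75 mm radius about the stud; its top is 96 mm and its foot 54 mm above the bench; the lever, a 10 mm bar at 51 to 61 mm height, joins it to the nut. This point is on the peg's axis, 77 mm above the bench.
- post_mid (a point): short steel post, 12 mm diameter, 26 mm tall, upright on the deck; this point is on its axis 6 mm above the deck. It stands 190 mm from the stud on the -x side and 20 to 42 mm to +y of the stud's x line (it differs each time): the fitted spanner's handle lies on its -y side with a gap of a few to some 40 mm, and swings clockwise against it as the jam nut is turned. At the end the force on the post is about 0.37 of that on the peg.
- post: the same post; origin at its foot
- stud_top (a point): top centre of the threaded steel stud that carries both nuts, 78 mm above the bench, 22 mm thick. Axes are those of the grey rest block, which is fixed to the bench: a deck 20 mm high, 120 mm wide (y), from 215 mm behind the stud to 70 mm ahead of it (x).
- small_spanner: a smaller open-ended spanner, 178 mm long with a 24 mm jaw, too small for the nut; bystander, leave alone
- bauble: clear glass ornament 54 mm wide, 67 mm tall; bystander, leave alone (origin under its centre)
- flask: small green glass flask 64 mm wide, 90 mm tall; bystander, leave alone (origin under its centre)
- rod_block: wooden block 70 x 130 x 55 mm with four upright rods, up to 150 mm tall in all; bystander, leave alone (origin under its centre)
- tin: plain steel tin 60 mm wide, 75 mm tall; bystander, leave alone (origin under its centre)
- spare_nut: loose brass hexagon nut 30 mm across flats, 14 mm high; bystander, leave alone (origin under its centre)
- driver: screwdriver lying down; bystander, leave alone

How it is judged:
By the outcome, as a careful person would: the job done as asked, in the order asked, and still so for the second after the job is handed in, with the robot touching nothing.
It also fails if it takes over 69 s, if anything falls off the work surface, if the arm or the gripper's body presses on something with over 40 N, if the wrist force passes 120 N, or if a joint passes its speed limit or range.

## Robot

A 6-joint arm with a two-finger parallel gripper is mounted at the origin on the work surface. World frame = base frame: x ahead of the robot, y to its left, z up, the work surface at z = 0. Lengths are in m, angles in degrees, forces in N, time in s.
With the tool pointing down it reaches from about 0.325 to 0.775 m from the base axis. Payload 5.5 kg.
Tool frame: the origin (TCP) lies at the centre of the arm's flange, where the gripper is bolted on; the fingertips stand 182 mm ahead of it and the grasp point (between the pads) lies 163 mm ahead of it; z points along the fingers, y is the direction in which the jaws open and shut (so a half turn about z gives the same grasp; the last joint's range is limited). The gripper opens to 88 mm and grips with 3 to 60 N. Pads are 20 mm wide; open, the fingers measure 115 mm over their backs; the gripper's body (75 mm by 178 mm) begins 61 mm behind the grasp point.
Start: joints at [72.897, 5.22, 70.514, -0, 104.267, -3.249], TCP at [0.144, 0.583, 0.405] pointing down, gripper open.
Joint ranges: [-164.24, 164.24], [-49.07, 125.15], [9.68, 141.18], [-86.29, 266.29], [3.28, 154.24], [-151.56, 151.56]. Speed limits (degrees/s): [147.25, 147.25, 172.46, 180, 180, 180].

## Interface

Orientations are given as [roll, pitch, yaw] about the fixed x, y, z axes, in that order (R = Rz(yaw) Ry(pitch) Rx(roll)).
In Python, from station import r gives the robot as it stands. The module is installed in compiled form; this text tells all that it offers. Calls block until the motion is done:
- r.reach(position, orientation): joint-space move of the TCP to a pose.
- r.servo_line(position, rotation=None, speed=0.15): straight line of the TCP; rotation=None keeps the orientation; speed is the mean speed in m/s.
- r.move_joints(angles): joint-space move.
- r.let_go() and r.grab(squeeze=None): open the fingers fully, or close them until they stop; squeeze is the grip in N (None keeps the last).
- r.wait(seconds).
- r.inverse_kinematics(position, orientation): joint angles nearest the present ones, or None.
- r.sense(): the state.
- r.snapshot(name): name is "side" or "top" or "wrist"; returns a dict with "frame" (420x560x3 uint8, red, green, blue), "fx", "fy", "cx", "cy" (pixels), "dist_coeffs" ([k1, k2, p1, p2, k3] as OpenCV has them; the pictures are not rectified), "R" (3x3) and "t" (3): a world point X has camera coordinates R X + t. Camera axes: x right, y down, z forward; pixel columns grow to the right and rows downward; lengths in m; the calibration is good to about 2 mm. A picture is of the moment at which its call begins. There is no depth.
A pose or a line that the arm cannot do raises r.IKError and nothing moves.
- r.hand_in(): hands the job in, once; it reports no verdict.
The state is a dict: "clock": time; "joints": joint angles; "joint_vel": joint speeds; "joint_torque": joint torques, N m; "tcp_pos": TCP position; "orientation": TCP orientation; "contact_force": force on the tool from outside, world axes, zero at the start; "torque": the same for the moment, N m; "opening": finger opening in m.
Only numpy, scipy, OpenCV 4.12 (cv2) and the standard library are available. Lean on these libraries where they do the work, as an engineer would, in place of code of your own. Each camera call takes 0.05 s, during which the arm holds its last target.

## Working session

There is one attempt and no reset: what is moved stays moved. The work goes in short steps, each a Python script; the robot and the scene stay as the last script left them, time stands still between calls to the robot, and variables do not carry over. Pictures are saved under pics/ and viewed, and the job is handed in when it is done.

```bash
mkdir -p pics
cat > h.py <<'E'
from station import r
import numpy as np, cv2
def snap(n,name):
    s=r.snapshot(n); cv2.imwrite(f'pics/{name}.png',cv2.cvtColor(s['frame'],cv2.COLOR_RGB2BGR))
    import pickle; pickle.dump(s,open(f'pics/{name}.pkl','wb')); return s
def load(name):
    import pickle; return pickle.load(open(f'pics/{name}.pkl','rb'))
def KD(s): return np.array([[s['fx'],0,s['cx']],[0,s['fy'],s['cy']],[0,0,1.]]),np.array(s['dist_coeffs'],float)
def ray(s,uv):
    K,D=KD(s); p=cv2.undistortPoints(np.array(uv,float).reshape(-1,1,2),K,D).reshape(-1,2)
    R=np.array(s['R']);t=np.array(s['t'])
    d=np.c_[p,np.ones(len(p))]@R; return -R.T@t,d
def plane(s,uv,z):
    c,d=ray(s,uv); return c+d*((z-c[2])/d[:,2])[:,None]
def proj(s,X):
    K,D=KD(s); R=np.array(s['R']);t=np.array(s['t'],float)
    return cv2.projectPoints(np.array(X,float).reshape(-1,1,3),cv2.Rodrigues(R)[0],t,K,D)[0].reshape(-1,2)
E
python3 - <<'E'
from h import *
for n in ['side','top','wrist']:
    s=snap(n,n+'0'); print(n,s['fx'],s['dist_coeffs'],-np.array(s['R']).T@np.array(s['t']))
st=r.sense(); print(st)
E
```

```text
side 501.9886033436884 [-0.08616253  0.          0.          0.          0.        ] [0.10936548 0.725561   0.95873738]
top 464.1060388514736 [-0.07344907  0.          0.          0.          0.        ] [0.33030202 0.04447073 1.38507756]
wrist 335.7754173381155 [-0.07464963  0.          0.          0.          0.        ] [0.07094615 0.60144317 0.38314447]
{'clock': 0.15, 'joints': array([ 7.28981159e+01,  5.25318990e+00,  7.05622535e+01, -6.09435491e-04,
        1.04265572e+02, -3.24987912e+00]), 'joint_vel': array([ 0.00501348, -0.20829137, -0.11118996, -0.01024168,  0.00069194,
        0.03729175]), 'joint_torque': array([ 1.49299212e-03, -4.47040629e+01, -4.06910813e+01,  6.98838593e-02,
        2.73042207e-02, -1.24814806e-04]), 'tcp_pos': array([0.14368183, 0.58260261, 0.40380376]), 'orientation': array([-1.79919082e+02, -4.00289902e-03,  1.66147842e+02]), 'contact_force': array([-0.23599436, -0.48749223,  0.60944096]), 'torque': array([-0.01240996,  0.02773016, -0.03823886]), 'opening': 0.08774045268567704}
```

View pics/top0.png

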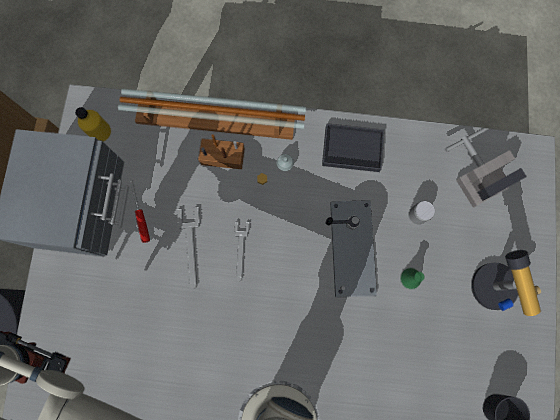

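View pics/side0.png

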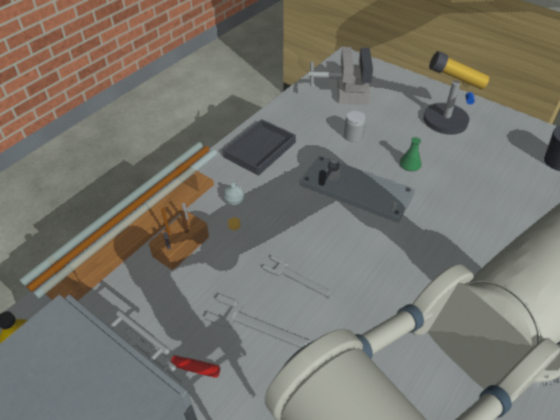

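View pics/wrist0.png

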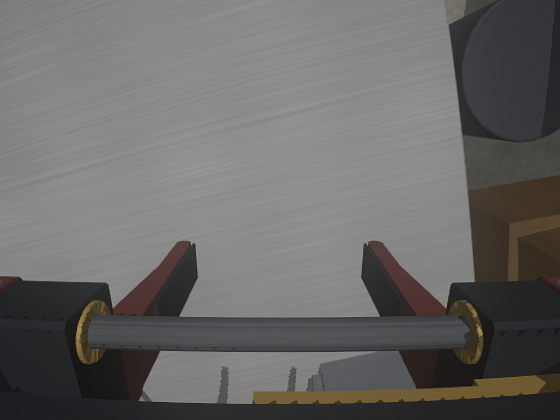

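The top view shows the larger spanner (col 190, rows 205–288), the smaller one (col 240), and the block with stud at about (352,221) and the peg at about (329,221). I'll enlarge these.

Run:
```python
from h import *
s=load('top0'); print(plane(s,[[190,245],[355,220],[280,400],[240,250],[262,179],[286,163]],0))
im=cv2.imread('pics/top0.png')
a=cv2.resize(im[195:300,165:260],None,fx=5.5,fy=5.5,interpolation=cv2.INTER_CUBIC)
b=cv2.resize(im[190:305,315:385],None,fx=5,fy=5,interpolation=cv2.INTER_CUBIC)
a=np.clip(a.astype(float)*1.2,0,255).astype(np.uint8);b=np.clip(b.astype(float)*2,0,255).astype(np.uint8)
cv2.imwrite('pics/a.png',a);cv2.imwrite('pics/b.png',b)
im=cv2.imread('pics/side0.png')
c=cv2.resize(im[145:225,290:425],None,fx=5.5,fy=5.5,interpolation=cv2.INTER_CUBIC)
cv2.imwrite('pics/c.png',np.clip(c.astype(float)*2,0,255).astype(np.uint8))
```

```text
[[ 0.47372467  0.31904657  0.        ]
 [ 0.60515283 -0.167985    0.        ]
 [ 0.06248906  0.00159464  0.        ]
 [ 0.47572272  0.16772485  0.        ]
 [ 0.70140545  0.12805325  0.        ]
 [ 0.76095113  0.05992215  0.        ]]
```

View pics/a.png

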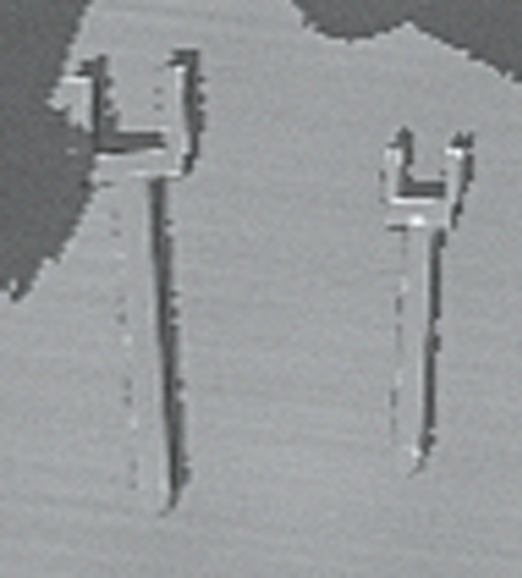

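View pics/b.png

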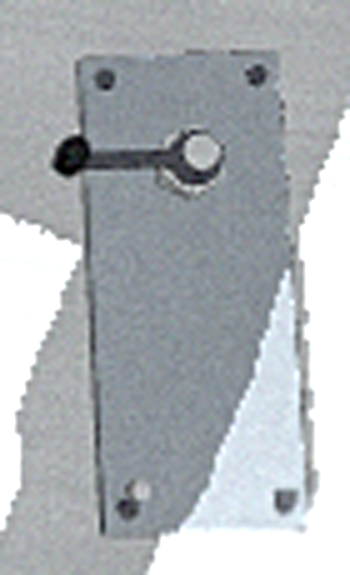

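View pics/c.png

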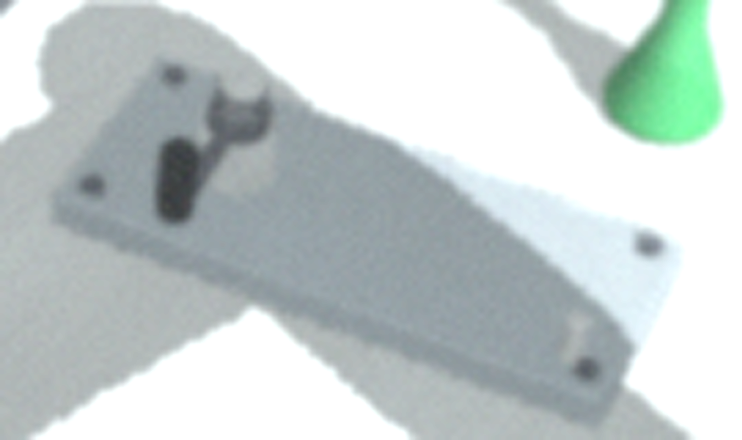

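Run:
```python
from h import *
s=load('top0')
f=lambda p:[[315+x/5,190+y/5] for x,y in p]
c=plane(s,f([[78,58],[278,52],[305,528],[104,535]]),.02); print(c)
print('stud',plane(s,f([[205,150]]),.078),'peg',plane(s,f([[72,155]]),.096),'post',plane(s,f([[140,488]]),.046))
g=lambda p:[[165+x/5.5,195+y/5.5] for x,y in p]
print('span', plane(s,g([[155,508],[138,165],[95,65],[188,55]]),.012))
w=load('wrist0'); print(np.round(w['R'],3), w['cx'],w['cy'])
e=c[0]-c[3]; print('yaw',np.degrees(np.arctan2(e[1],e[0])),np.linalg.norm(e),np.linalg.norm(c[0]-c[1]))
# IK checks
R=r
for x,y in [(.45,.31),(.55,-.165),(.42,-.2)]:
  for yaw in (180,0,90,-90): print(x,y,yaw,r.inverse_kinematics([x,y,.4],[180,0,yaw]))
```

```text
[[ 0.64923818 -0.08704051  0.02      ]
 [ 0.66656592 -0.20743213  0.02      ]
 [ 0.38482438 -0.24397355  0.02      ]
 [ 0.36838282 -0.12744323  0.02      ]]
stud [[ 0.58999466 -0.15888805  0.078     ]] peg [[ 0.57517713 -0.08128497  0.096     ]] post [[ 0.39630768 -0.14234076  0.046     ]]
span [[0.34992835 0.28929908 0.012     ]
 [0.53229131 0.32525151 0.012     ]
 [0.58485524 0.35712419 0.012     ]
 [0.59615393 0.30686627 0.012     ]]
[[ 0.24   0.971 -0.002]
 [ 0.933 -0.23   0.275]
 [ 0.267 -0.068 -0.961]] 279.0431950376153 207.79214975674975
yaw 8.186177606022982 0.2837465672577366 0.12163219661932759
0.45 0.31 180 [ 30.99524408  -3.10438524  79.40845933   0.         103.69592591
 -59.00475592]
0.45 0.31 0 [ 3.09952441e+01 -3.10438524e+00  7.94084593e+01 -2.54444375e-14
  1.03695926e+02  1.20995244e+02]
0.45 0.31 90 [ 3.09952441e+01 -3.10438524e+00  7.94084593e+01 -2.54444375e-14
  1.03695926e+02  3.09952441e+01]
0.45 0.31 -90 [  30.99524408   -3.10438524   79.40845933    0.          103.69592591
 -149.00475592]
0.55 -0.165 180 [ -20.09377467    1.17113711   75.18044347    0.          103.64841942
 -110.09377467]
0.55 -0.165 0 [-2.00937747e+01  1.17113711e+00  7.51804435e+01 -2.54444375e-14
  1.03648419e+02  6.99062253e+01]
0.55 -0.165 90 [-20.09377467   1.17113711  75.18044347   0.         103.64841942
 -20.09377467]
0.55 -0.165 -90 None
0.42 -0.2 180 [ -29.65475699  -15.65869203   90.61604137    0.          105.04265066
 -119.65475699]
0.42 -0.2 0 [-2.96547570e+01 -1.56586920e+01  9.06160414e+01 -2.54444375e-14
  1.05042651e+02  6.03452430e+01]
0.42 -0.2 90 [-29.65475699 -15.65869203  90.61604137   0.         105.04265066
 -29.65475699]
0.42 -0.2 -90 [-2.96547570e+01 -1.56586920e+01  9.06160414e+01 -2.54444375e-14
  1.05042651e+02  1.50345243e+02]
```

Run:
```python
from h import *
r.reach([.44,.305,.36],[180,0,11]); s=snap('wrist','w1'); st=r.sense(); print(st['clock'],st['tcp_pos'],st['orientation'],st['contact_force'])
```

```text
1.925 [0.43972716 0.3055067  0.36015416] [-1.79987300e+02 -1.11978861e-02  1.10967416e+01] [-0.29381847  0.0667928  -0.70515733]
```

View pics/w1.png

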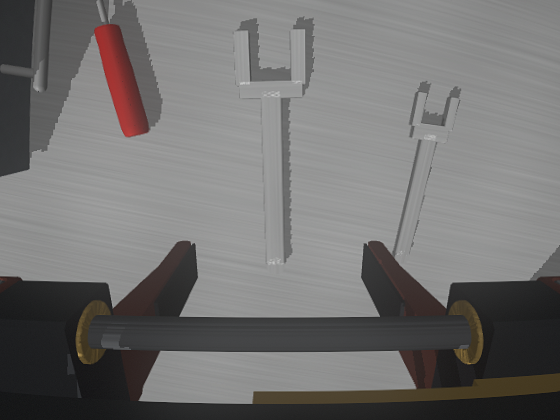

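The wrist view shows the whole large spanner: tail at about (275,263), head at (270,90), prongs at cols 241 and 298. The small spanner is well to the right.

Run:
```python
from h import *
im=cv2.imread('pics/w1.png')
a=cv2.resize(im[10:110,225:325],None,fx=6,fy=6,interpolation=cv2.INTER_CUBIC)
b=cv2.resize(im[170:270,240:310],None,fx=6,fy=6,interpolation=cv2.INTER_CUBIC)
cv2.imwrite('pics/w1a.png',np.hstack([a[:,:],b[:600]])[:, :800+220][:, :800])
cv2.imwrite('pics/w1b.png',b)
```

```text
(no output)
```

View pics/w1a.png

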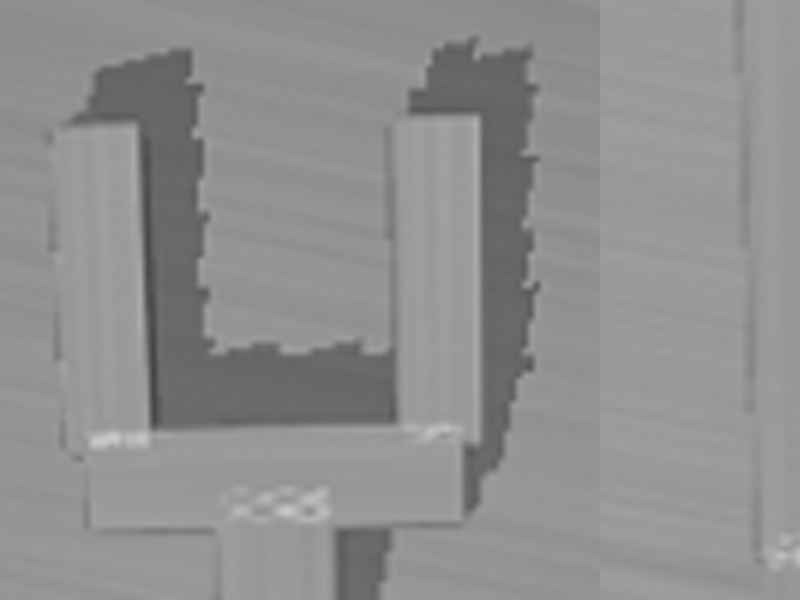

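View pics/w1b.png

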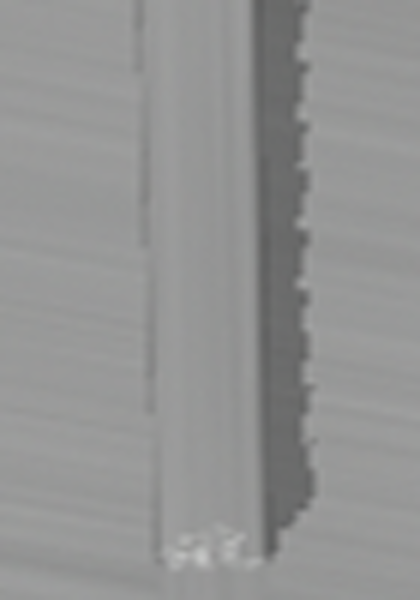

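Run:
```python
from h import *
s=load('w1')
A=lambda p:[[225+(x+.5)/6-.5,10+(y+.5)/6-.5] for x,y in p]
B=lambda p:[[240+(x+.5)/6-.5,170+(y+.5)/6-.5] for x,y in p]
P=plane(s,A([[140,122],[395,115],[152,428],[400,426]]),.012)
Q=plane(s,B([[148,0],[256,0],[160,560],[266,556]]),.012)
print(P,Q)
tip=(P[0]+P[1])/2; th=(P[2]+P[3])/2; h0=(Q[0]+Q[1])/2; h1=(Q[2]+Q[3])/2
print('jawwidth',np.linalg.norm(P[0]-P[1]),np.linalg.norm(P[2]-P[3]),'depth',np.linalg.norm(tip-th),'hw',np.linalg.norm(Q[0]-Q[1]),np.linalg.norm(Q[2]-Q[3]),'len',np.linalg.norm(tip-h1))
def ang(a,b): d=a-b; return np.degrees(np.arctan2(d[1],d[0]))
print(ang(tip,h1),ang(h0,h1),ang(th,h1))
jaw=(tip+th)/2; d=(tip-h1); d/=np.linalg.norm(d)
print('jaw',jaw,'grip',jaw-.085*d,'grip from tail',h1+.135*d)
```

```text
[[0.58013565 0.36206853 0.012     ]
 [0.58833656 0.32475461 0.012     ]
 [0.53696292 0.35259447 0.012     ]
 [0.54452876 0.31510443 0.012     ]] [[0.45785236 0.32451557 0.012     ]
 [0.46124047 0.30713224 0.012     ]
 [0.35958849 0.30441236 0.012     ]
 [0.36397032 0.28606081 0.012     ]]
jawwidth 0.03820449506816087 0.038245852210851625 depth 0.044529060386599456 hw 0.017710439424338288 0.018867426999939818 len 0.22761329696128385
12.219227579857586 11.891347980083802 12.175210340925862
jaw [0.56249097 0.33863051 0.012     ] grip [0.47941665 0.32064003 0.012     ] grip from tail [0.49372097 0.32380971 0.012     ]
```

Run:
```python
from h import *
o=[180,0,12.15]
r.reach([.4795,.3206,.26],o); r.servo_line([.4795,.3206,.1845],speed=.12)
st=r.sense(); print(st['tcp_pos'],st['contact_force'])
r.grab(50); st=r.sense(); print(st['clock'],st['tcp_pos'],st['orientation'],st['contact_force'],st['opening'])
r.servo_line([.4795,.3206,.30],speed=.15); st=r.sense(); print(st['clock'],st['contact_force'],st['torque'],st['opening'])
snap('wrist','w2')
```

```text
[0.47980495 0.32082391 0.18583833] [-0.60998625 -0.00910063 -0.21168372]
4.2667 [0.47951403 0.32053549 0.18448243] [1.79990181e+02 2.29606489e-03 1.21503471e+01] [-0.13411796 -0.54835549  0.07644206] 0.0193446300616708
5.1833 [-0.11001172  0.02498431 -5.92654251] [-0.0334079   0.15114397  0.05953943] 0.019482454540585118
```

View pics/w2.png

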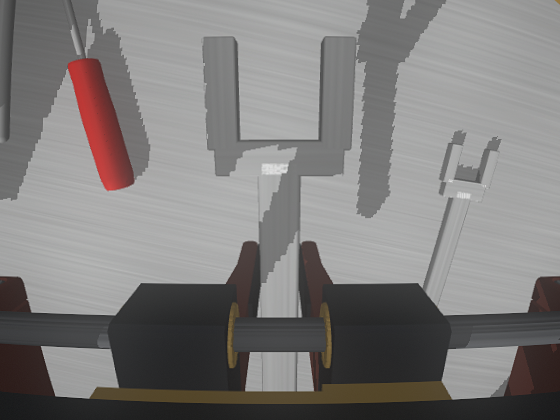

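Run:
```python
from h import *
im=cv2.imread('pics/w2.png')
a=cv2.resize(im[30:185,195:365],None,fx=4.7,fy=3.8,interpolation=cv2.INTER_CUBIC)
cv2.imwrite('pics/w2a.png',np.clip(a.astype(float)*1.3,0,255).astype(np.uint8))
```

```text
(no output)
```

View pics/w2a.png

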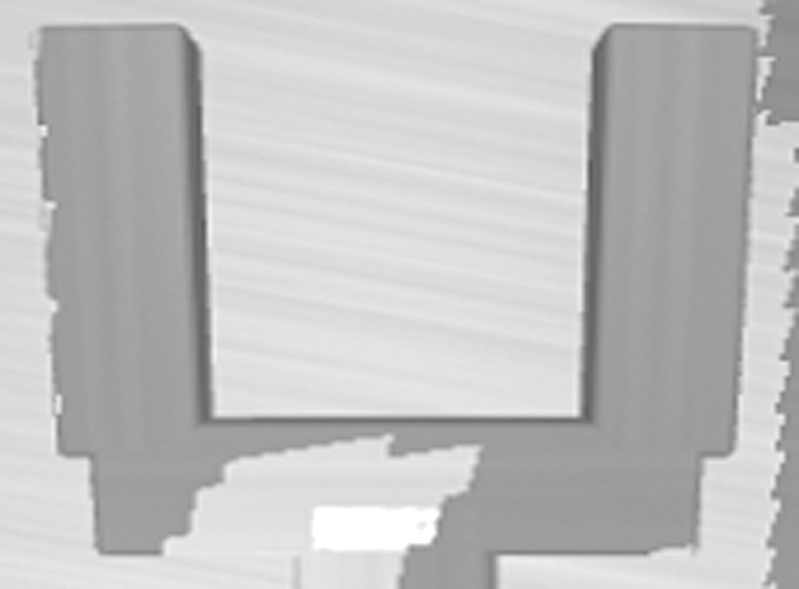

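```bash
cat >> h.py <<'E'
def Rz(a): a=np.radians(a); return np.array([[np.cos(a),-np.sin(a)],[np.sin(a),np.cos(a)]])
E
python3 - <<'E'
from h import *
s=load('w2')
A=lambda p:[[195+(x+.5)/4.7-.5,30+(y+.5)/3.8-.5] for x,y in p]
st=r.sense(); z=st['tcp_pos'][2]-.1725; tcp=st['tcp_pos']; yaw=st['orientation'][2]; print(z,yaw,st['orientation'])
P=plane(s,A([[180,26],[613,26],[200,420],[595,420],[40,30],[757,28],[60,452],[735,452]]),z)
L=(P[:,:2]-tcp[:2])@Rz(yaw)   # in block-like frame: x fwd, y left
print(np.round(L*1000,2))
print('widths',[np.linalg.norm(L[i]-L[i+1]) for i in (0,2,4,6)])
E
```

```text
0.12548466247045342 12.147047404395732 [1.79943548e+02 1.76429401e-01 1.21470474e+01]
[[106.75  19.84]
 [106.74 -18.75]
 [ 63.55  19.28]
 [ 63.53 -18.32]
 [106.52  32.41]
 [106.7  -31.68]
 [ 59.88  32.87]
 [ 59.83 -31.92]]
widths [np.float64(0.038591924773176925), np.float64(0.0375996540339988), np.float64(0.06408520658181074), np.float64(0.06479456181716696)]
```

Run:
```python
from h import *
r.reach([.498,-.172,.37],[180,0,8.2]); r.wait(.2)
s=snap('wrist','w3'); st=r.sense(); print(st['clock'],st['tcp_pos'],st['orientation'],st['contact_force'],st['opening'])
snap('top','t3')
im=cv2.imread('pics/w3.png')
a=cv2.resize(im[20:200,180:380],None,fx=4,fy=3.3,interpolation=cv2.INTER_CUBIC)
cv2.imwrite('pics/w3a.png',np.clip(a.astype(float)*1.6,0,255).astype(np.uint8))
```

```text
7.2917 [ 0.49825305 -0.17137521  0.36983309] [-1.79987141e+02  9.80574297e-03  8.26715672e+00] [ 0.45885091  0.25062762 -5.6428699 ] 0.01952142895594496
```

View pics/w3.png

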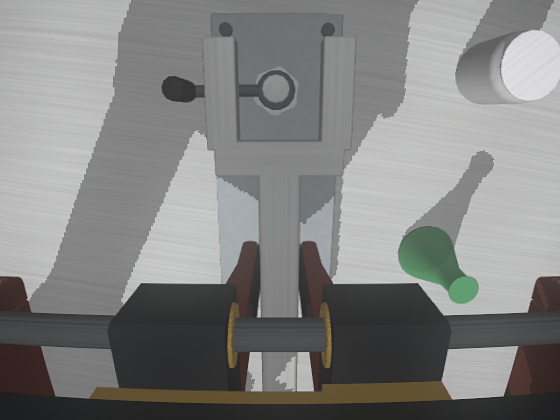

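View pics/w3a.png

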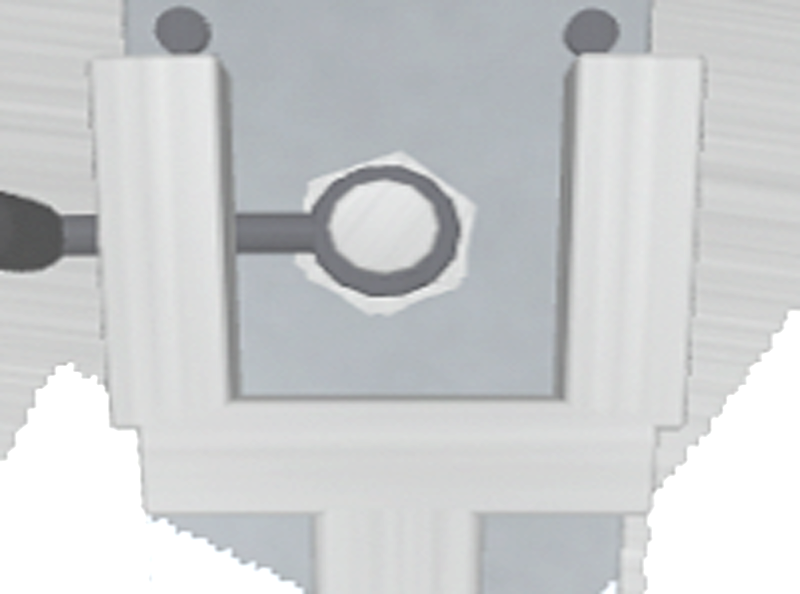

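Run:
```python
from h import *
s=load('w3'); st=r.sense(); tcp=st['tcp_pos']
A=lambda p:[[180+(x+.5)/4-.5,20+(y+.5)/3.3-.5] for x,y in p]
P=plane(s,A([[400,151],[476,208],[466,275],[380,316],[297,258],[306,182]]),.036)[:,:2]
c=P.mean(0); d=P-c
print('c',c,'rad',np.linalg.norm(d,axis=1)); a=np.degrees(np.arctan2(d[:,1],d[:,0])); print((a+30)%60-30, np.mean((a+30)%60-30))
sd=plane(s,A([[384,227]]),.078); print('stud',sd)
# deck corners in w3 : left edge top (210,14), right (343,14), far; sides
E=plane(s,[[210.5,13.5],[343,14.5],[220,280],[333,280]],.02)[:,:2]; print(E)
e=E[0]-E[1]; print('deck yaw',np.degrees(np.arctan2(-e[0],e[1])),np.linalg.norm(e))
e=E[0]-E[2]; print(np.degrees(np.arctan2(e[1],e[0])))
m=(E[0]+E[1])/2; y=np.radians(8.2); print('stud from deck', m-.07*np.array([np.cos(y),np.sin(y)]))
L=(np.vstack([c,sd[0,:2]])-tcp[:2])@Rz(st['orientation'][2]); print(L*1000)
```

```text
c [ 0.59214256 -0.15462584] rad [0.0209629  0.02057524 0.02084115 0.02215285 0.02133685 0.02212663]
[ 0.65922997 -4.04541337  5.75959638  3.72918148 -3.44556868  2.44795142] 0.8508295346516187
stud [[ 0.59066605 -0.15445409  0.078     ]]
[[ 0.65087802 -0.08619747]
 [ 0.66702803 -0.20411613]
 [ 0.38948246 -0.12098695]
 [ 0.40721584 -0.24329724]]
deck yaw 7.79864421737723 0.11901946628954427
7.581018744628507
stud from deck [ 0.58966869 -0.15514083]
[[95.38778493  3.22710071]
 [93.95121866  3.60901643]]
```

Run:
```python
from h import *
s=load('w3'); st=r.sense()
im=s['frame'].astype(int); roi=im[55:125,245:312]
# print sample colors
for p in [(66,280),(72,297),(60,260),(110,260),(113,275),(92,297)]: print(p, im[p])
g=cv2.resize(s['frame'][55:125,242:312],None,fx=8,fy=8,interpolation=cv2.INTER_CUBIC)
gi=g.astype(int); m=((gi[...,0]-gi[...,2]>-6)&(gi[...,0]>105)).astype(np.uint8)*255
cv2.imwrite('pics/m.png',np.hstack([m,g[...,0]]))
```

```text
(66, 280) [130 131 132]
(72, 297) [113 116 119]
(60, 260) [111 115 119]
(110, 260) [112 116 119]
(113, 275) [137 138 138]
(92, 297) [121 123 125]
```

View pics/m.png

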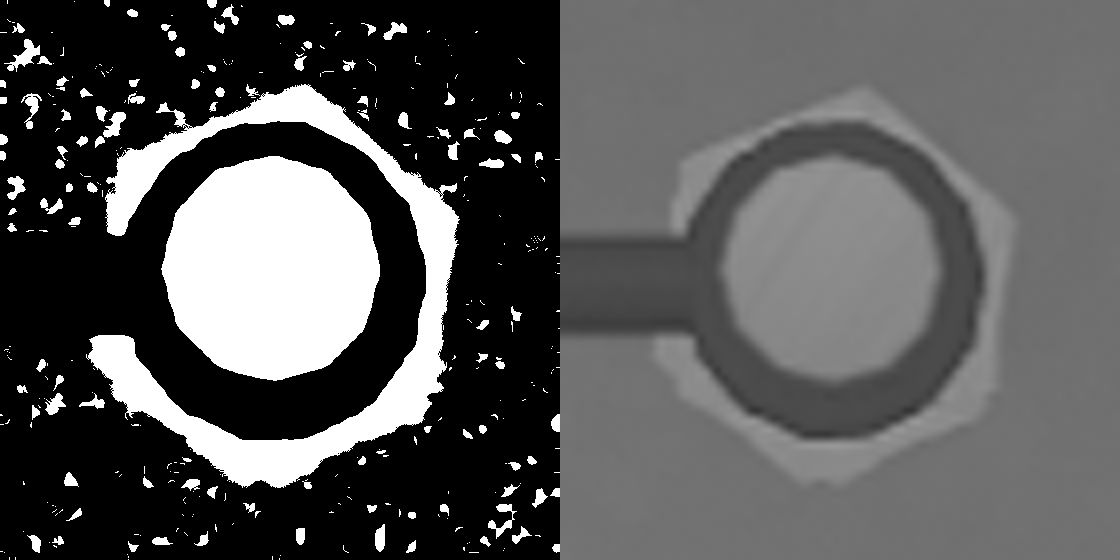

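Run:
```python
from h import *
s=load('w3')
F=cv2.GaussianBlur(s['frame'].astype(np.float32).mean(2),(0,0),.7)
from scipy.ndimage import map_coordinates as mc
def C(p): p=np.array(p,float); return np.c_[242+(p[:,0]-560+.5)/8-.5,55+(p[:,1]+.5)/8-.5]
seg=[[(690,155),(865,88)],[(870,90),(1012,215)],[(1015,225),(997,395)],[(985,412),(850,480)],[(800,480),(660,365)]]
res=[];lines=[]
ctr=C([(840,285)])[0]
for a,b in seg:
    a,b=C([a,b]); t=b-a;n=np.array([-t[1],t[0]])/np.linalg.norm(t)
    if n@(a-ctr)<0:n=-n
    pts=[]
    for k in np.linspace(.15,.85,25):
        o=a+k*t; q=np.linspace(-2.0,2.5,46); v=mc(F,[(o[1]+q*n[1]),(o[0]+q*n[0])],order=1)
        dv=np.gradient(v); i=np.argmin(dv); pts.append(o+q[i]*n)
    w=plane(s,pts,.036)[:,:2]; 
    vx,vy,x0,y0=cv2.fitLine(w.astype(np.float32),cv2.DIST_HUBER,0,1e-4,1e-4).ravel()
    nn=np.array([-vy,vx]); nn*=np.sign(nn@([x0-.592,y0+.1546])); ang=np.degrees(np.arctan2(nn[1],nn[0]))
    lines.append((nn,nn@[x0,y0])); res.append(ang); print(round(ang,2),'yaw',round((ang-90+30)%60-30,2),'dist',round((nn@[x0-.592,y0+.1546])*1e3,2), 'std',np.std((w-[x0,y0])@nn)*1e3)
N=np.array([l[0] for l in lines]);d=np.array([l[1] for l in lines])-.018
print('centre',np.linalg.lstsq(N,d,rcond=None)[0])
```

```text
28.18 yaw -1.82 dist 18.87 std 0.23308785597380602
-32.55 yaw -2.55 dist 18.3 std 0.1970550289675368
-87.81 yaw 2.19 dist 18.27 std 0.1865201812339737
-147.6 yaw 2.4 dist 19.15 std 0.22499243829879734
152.2 yaw 2.2 dist 19.68 std 0.24054313582326614
centre [ 0.5915212  -0.15453896]
```

Run:
```python
from h import *
r.reach([.36,-.235,.37],[180,0,4]); r.wait(.1)
s=snap('wrist','w4'); st=r.sense(); print(st['clock'],st['tcp_pos'],st['orientation'])
print(proj(s,[[.397,-.141,.046],[.397,-.141,.02],[.59,-.155,.078]]))
```

```text
8.15 [ 0.36069327 -0.23470269  0.37000011] [-1.79987598e+02 -1.06649041e-02  4.07569364e+00]
[[ 179.26899572  150.71036119]
 [ 186.83984763  147.75597088]
 [ 190.66396946 -111.79945248]]
```

View pics/w4.png

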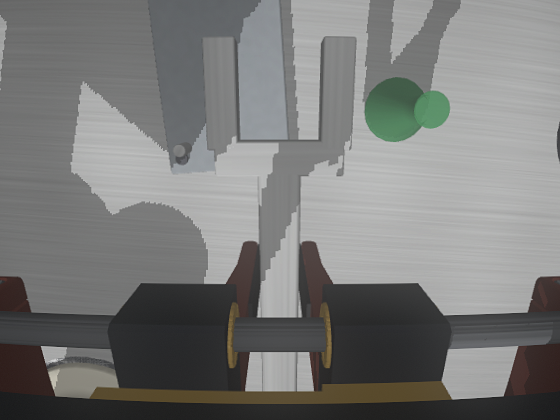

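Run:
```python
from h import *
im=cv2.imread('pics/w4.png')
a=cv2.resize(im[115:185,150:220],None,fx=8,fy=8,interpolation=cv2.INTER_CUBIC)
cv2.imwrite('pics/w4a.png',np.clip(a.astype(float)*1.5,0,255).astype(np.uint8))
```

```text
(no output)
```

View pics/w4a.png

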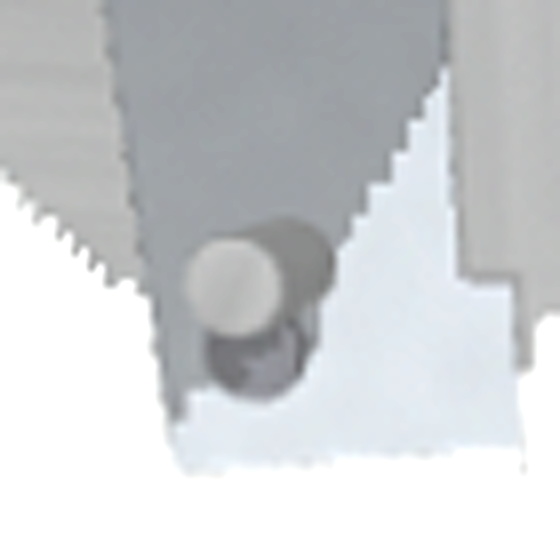

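Run:
```python
from h import *
yaw=2.5; u=np.array([np.cos(np.radians(yaw)),np.sin(np.radians(yaw))]); p=np.array([.5911,-.1547])-.085*u
r.reach([*p,.36],[180,0,yaw]); r.servo_line([*p,.29],speed=.15); r.wait(.15)
s=snap('wrist','w5'); st=r.sense(); print(st['clock'],st['tcp_pos'],st['orientation'],st['contact_force'])
im=cv2.imread('pics/w5.png')
a=cv2.resize(im[20:200,180:380],None,fx=4,fy=3.3,interpolation=cv2.INTER_CUBIC)
cv2.imwrite('pics/w5a.png',np.clip(a.astype(float)*1.6,0,255).astype(np.uint8))
```

```text
9.6667 [ 0.50641754 -0.15858833  0.29175697] [ 1.79934298e+02 -1.51763150e-01  2.49153985e+00] [ 0.31241364 -0.65142188 -5.38901532]
```

View pics/w5a.png

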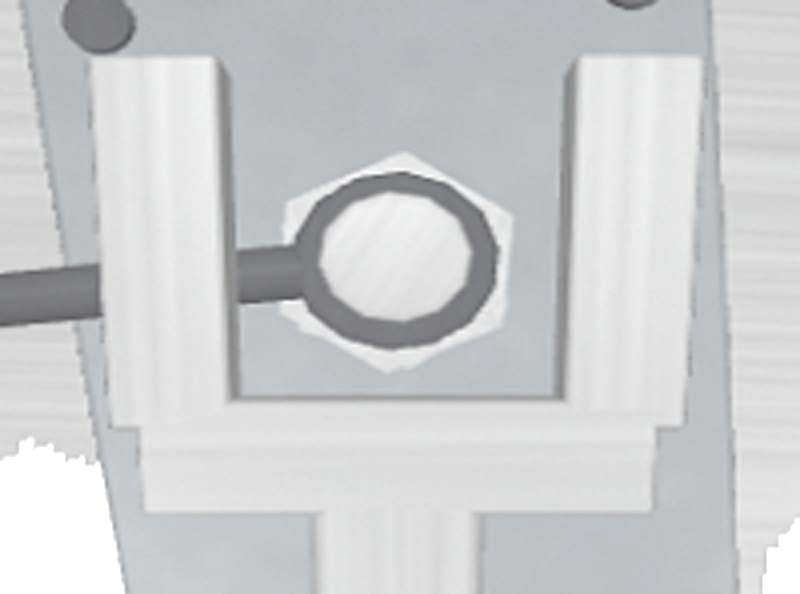

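Run:
```python
from h import *
s=load('w5'); st=r.sense(); tcp=st['tcp_pos']; yaw=st['orientation'][2]
F=cv2.GaussianBlur(s['frame'].astype(np.float32).mean(2),(0,0),.7)
from scipy.ndimage import map_coordinates as mc
C=lambda p:np.array([[180+(x+.5)/4-.5,20+(y+.5)/3.3-.5] for x,y in p])
seg=[[(290,207),(404,152)],[(404,152),(513,212)],[(513,212),(500,325)],[(500,325),(392,372)],[(385,372),(283,315)],[(284,212),(282,245)]]
ctr=C([(396,262)])[0]; c0=np.array([.5911,-.1547]); lines=[]
for a,b in seg:
    a,b=C([a,b]); t=b-a;n=np.array([-t[1],t[0]])/np.linalg.norm(t)
    if n@(a-ctr)<0:n=-n
    pts=[]
    for k in np.linspace(.12,.88,25):
        o=a+k*t; q=np.linspace(-2.0,2.5,46); v=mc(F,[(o[1]+q*n[1]),(o[0]+q*n[0])],order=1)
        i=np.argmin(np.gradient(v)); pts.append(o+q[i]*n)
    w=plane(s,pts,.036)[:,:2]
    vx,vy,x0,y0=cv2.fitLine(w.astype(np.float32),cv2.DIST_HUBER,0,1e-4,1e-4).ravel()
    nn=np.array([-vy,vx]); nn*=np.sign(nn@([x0,y0]-c0)); ang=np.degrees(np.arctan2(nn[1],nn[0]))
    lines.append((nn,nn@([x0,y0]-c0))); print(round(ang,2),'yaw',round((ang-90+30)%60-30,2),'dist',round((nn@([x0,y0]-c0))*1e3,2))
N=np.array([l[0] for l in lines]);d=np.array([l[1] for l in lines])-.018
for sel in ([0,1,2,3,4],[0,1,2,5]): 
    c=c0+np.linalg.lstsq(N[sel],d[sel],rcond=None)[0]; print('centre',c,(c-tcp[:2])@Rz(yaw)*1e3)
sd=plane(s,C([(396,257)]),.078)[0,:2]; print('stud',sd,(sd-tcp[:2])@Rz(yaw)*1e3)
print('lever', plane(s,C([(0,300),(300,272)]),.061))
```

```text
28.25 yaw -1.75 dist 19.49
-31.4 yaw -1.4 dist 18.94
-91.19 yaw -1.19 dist 18.5
-148.45 yaw 1.55 dist 18.66
150.6 yaw 0.6 dist 19.27
82.74 yaw -7.26 dist 20.06
centre [ 0.59124866 -0.1547045 ] [84.91975897  0.19239544]
centre [ 0.59260805 -0.15406302] [86.3057529   0.77417053]
stud [ 0.590807   -0.15433284] [84.49467644  0.58290044]
lever [[ 0.58175243 -0.09429105  0.061     ]
 [ 0.58831808 -0.13995843  0.061     ]]
```

```bash
cat >> h.py <<'E'
NUT=np.array([.5911,-.1547]); YAW=2.0; U=np.array([np.cos(np.radians(YAW)),np.sin(np.radians(YAW))])
def tp(back,z): return [*(NUT-(.085+back)*U),z]
E
python3 - <<'E'
from h import *
f0=r.sense()['contact_force']
def pr(): 
    st=r.sense(); L=(NUT-st['tcp_pos'][:2])@Rz(YAW)*1e3-[85,0]; print(round(st['clock'],2),L.round(2),st['tcp_pos'][2].round(4),(st['contact_force']-f0).round(2),st['orientation'].round(2),st['torque'].round(2))
o=[180,0,YAW]
r.servo_line(tp(.062,.29),o,speed=.15); r.servo_line(tp(.062,.212),speed=.12); r.wait(.1); pr()
r.servo_line(tp(.062,.2055),speed=.03); r.wait(.1); pr()
for b in (.042,.030,.022): r.servo_line(tp(b,.2055),speed=.04); pr()
snap('wrist','w6')
E
```

```text
11.13 [61.54  0.18] 0.2133 [-0.87  1.41 -0.2 ] [ 1.7995e+02 -1.2000e-01  2.0100e+00] [-0.03  0.09  0.03]
11.6 [6.2e+01 1.0e-02] 0.2055 [-0.81  0.99  0.25] [180.  -0.   2.] [-0.06  0.17  0.06]
12.25 [41.94 -0.05] 0.2053 [0.01 0.75 0.19] [-1.7999e+02  4.0000e-02  2.0100e+00] [0.  0.2 0. ]
12.7 [29.69  0.15] 0.2056 [ 0.2  -1.44  0.32] [ 1.7997e+02 -3.0000e-02  2.0000e+00] [-0.29  0.08 -0.09]
13.05 [21.67  0.1 ] 0.2056 [ 1.27 -0.93 -0.22] [ 1.7998e+02 -4.0000e-02  2.0000e+00] [-0.28  0.02 -0.16]
```

View pics/w6.png

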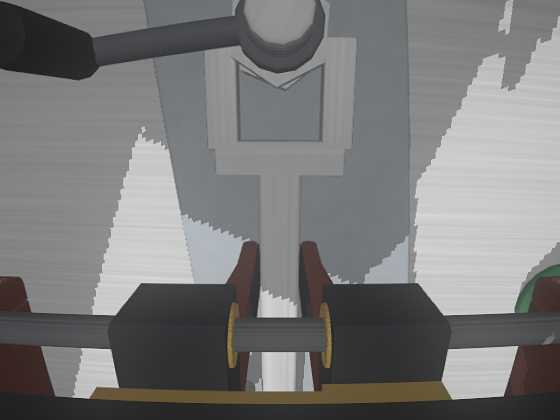

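The prongs are passing both sides of the nut, whose near corner is at about (281,90), and the forces are under 1.5 N. I'll continue.

Run:
```python
from h import *
def pr(): 
    st=r.sense(); L=(NUT-st['tcp_pos'][:2])@Rz(YAW)*1e3-[85,0]; print(round(st['clock'],2),L.round(2),st['tcp_pos'][2].round(4),(st['contact_force']).round(2),st['orientation'].round(2),st['torque'].round(2),st['opening'].round(4))
for b in (.014,.008,.004,.002,.0005): 
    r.servo_line(tp(b,.2055),speed=.03); pr()
    if abs(r.sense()['contact_force'][0])>8: break
snap('wrist','w7')
```

```text
Traceback (most recent call last):
AttributeError: 'float' object has no attribute 'round'
```

```bash
cat >> h.py <<'E'
def pr(): 
    st=r.sense(); L=(NUT-st['tcp_pos'][:2])@Rz(YAW)*1e3-[85,0]; print(round(st['clock'],2),L.round(2),st['tcp_pos'][2].round(4),(st['contact_force']).round(2),st['orientation'].round(2),st['torque'].round(2),round(st['opening'],4))
E
python3 - <<'E'
from h import *
pr()
for b in (.008,.004,.002,.0005): 
    r.servo_line(tp(b,.2055),speed=.03); pr()
    if abs(r.sense()['contact_force'][0])>8: break
snap('wrist','w7')
E
```

```text
13.52 [14.82  0.13] 0.2048 [-7.67 -1.97 -3.83] [-179.98    0.28    1.99] [-0.43  1.23 -0.11] 0.0194
13.87 [8.96 0.13] 0.2045 [-6.78 -1.79 -3.28] [-179.97    0.32    1.99] [-0.42  1.3  -0.02] 0.0193
14.15 [5.02 0.14] 0.2044 [-8.08 -2.52 -3.74] [-179.97    0.34    1.98] [-0.41  1.42 -0.1 ] 0.0199
```

View pics/w7.png

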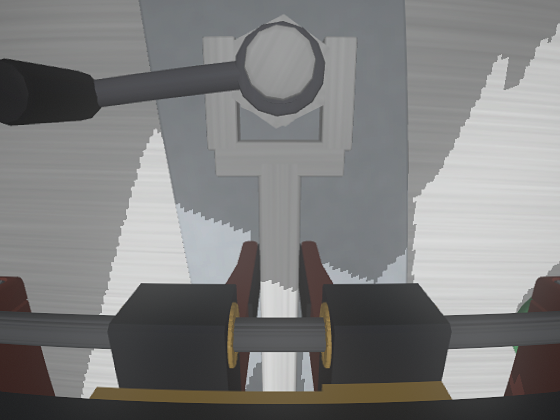

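Run:
```python
from h import *
for b in (.0015,-.0005,-.002,-.003): 
    r.servo_line(tp(b,.2055),speed=.03); pr()
    if abs(r.sense()['contact_force'][0])>14: break
snap('wrist','w8')
im=cv2.imread('pics/w8.png')
a=cv2.resize(im[5:185,190:370],None,fx=4,fy=3.3,interpolation=cv2.INTER_CUBIC)
cv2.imwrite('pics/w8a.png',np.clip(a.astype(float)*1.6,0,255).astype(np.uint8))
```

```text
14.45 [2.6  0.14] 0.2045 [-6.83 -2.12 -3.08] [-179.97    0.35    1.98] [-0.43  1.46 -0.09] 0.0194
14.7 [0.65 0.13] 0.2045 [-8.57 -2.39 -2.74] [-179.97    0.36    1.98] [-0.41  1.56 -0.03] 0.0199
14.95 [-0.79  0.15] 0.2044 [-9.33 -2.81 -3.86] [-179.97    0.37    1.98] [-0.46  1.58 -0.07] 0.0197
15.2 [-1.68  0.18] 0.2044 [-8.55 -2.48 -2.55] [-179.97    0.39    1.98] [-0.48  1.68 -0.04] 0.02
```

View pics/w8a.png

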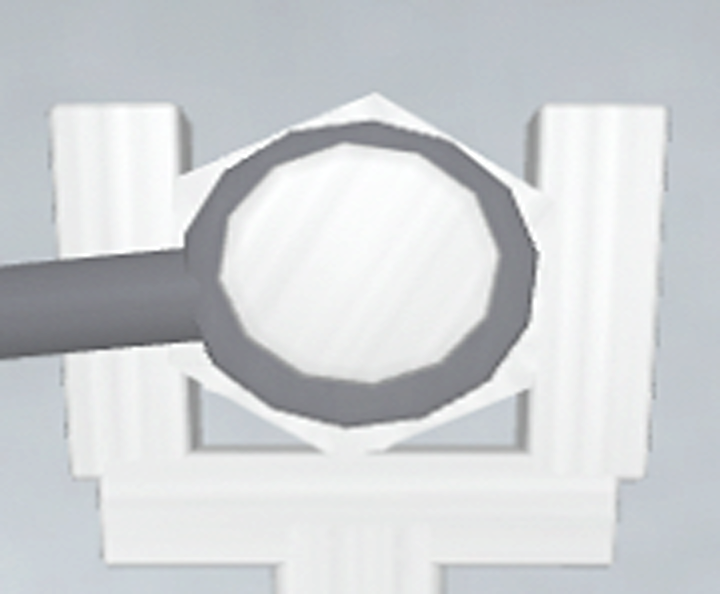

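Run:
```python
from h import *
r.let_go(); pr(); snap('wrist','w9')
r.servo_line(tp(-.002,.24),speed=.08);r.servo_line(tp(-.002,.33),speed=.2);pr(); snap('wrist','w10'); snap('top','t10')
```

```text
16.38 [-3.  0.] 0.2055 [-0.28  0.17 -0.57] [180.  -0.   2.] [-0.01  0.13 -0.02] 0.0879
17.62 [-1.9  -0.06] 0.3286 [-0.03 -0.38 -1.21] [-1.7996e+02  9.0000e-02  2.0000e+00] [-0.02  0.16 -0.03] 0.0877
```

View pics/w9.png

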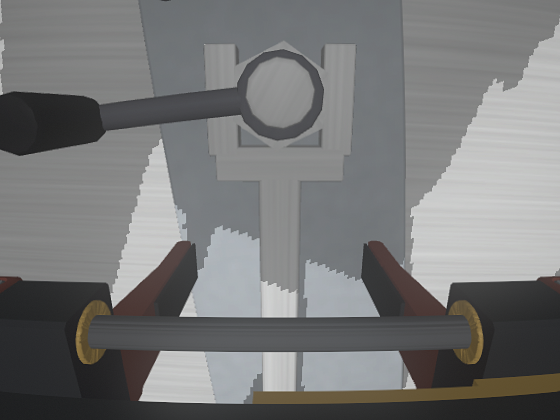

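View pics/w10.png

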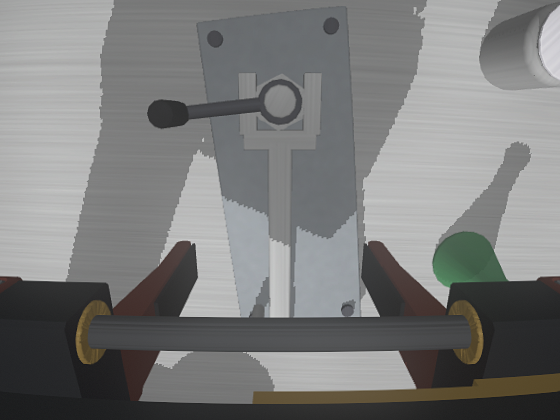

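Run:
```python
from h import *
s=load('w10')
im=s['frame']; a=cv2.resize(im[85:140,135:310],None,fx=4.5,fy=4.5,interpolation=cv2.INTER_CUBIC)[...,::-1]
cv2.imwrite('pics/w10a.png',np.clip(a.astype(float)*2.2,0,255).astype(np.uint8))
for ang in (92,95,98,101):
    p=NUT+.075*np.array([np.cos(np.radians(ang)),np.sin(np.radians(ang))]); print(ang,p,((proj(s,[[*p,.096],[*p,.061]])-[135,85])*4.5).round(0).tolist())
print(((proj(s,[[*NUT,.078]])-[135,85])*4.5))
t=load('t10')['frame']; cv2.imwrite('pics/t10a.png',np.clip(cv2.resize(t[180:310,300:400],None,fx=4.5,fy=4.5,interpolation=cv2.INTER_CUBIC)[...,::-1].astype(float)*2,0,255).astype(np.uint8))
```

```text
92 [ 0.58848254 -0.07974569] [[103.0, 71.0], [180.0, 77.0]]
95 [ 0.58456332 -0.0799854 ] [[106.0, 100.0], [182.0, 103.0]]
98 [ 0.58066202 -0.08042989] [[111.0, 130.0], [186.0, 128.0]]
101 [ 0.57678933 -0.08107796] [[117.0, 159.0], [191.0, 153.0]]
[[654.39149121  69.81651326]]
```

View pics/w10a.png

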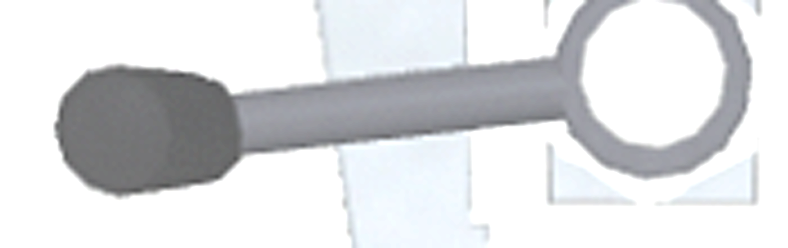

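View pics/t10a.png

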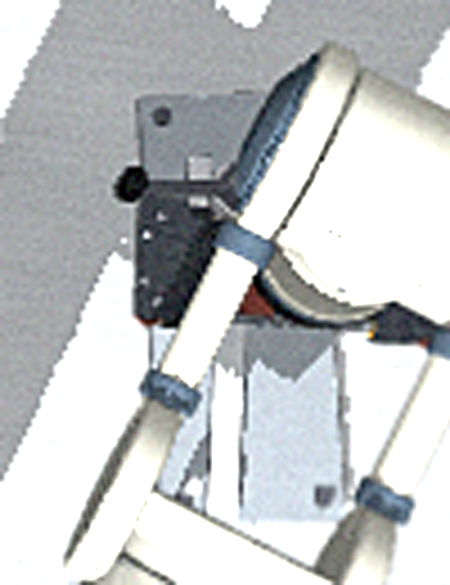

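```bash
cat >> h.py <<'E'
def push_pose(phi,d=.019,z=.248):
    a=np.radians(phi); t=np.array([np.sin(a),-np.cos(a)]); p=NUT+.075*np.array([np.cos(a),np.sin(a)])-d*t
    yaw=phi-90+180; yaw=(yaw+180)%360-180
    return [*p,z],[180,0,yaw],t
def ft(t,n=4):
    v=[]
    for _ in range(n): st=r.sense(); v.append(-st['contact_force'][:2]@t); r.wait(.02)
    return np.mean(v),st
E
python3 - <<'E'
from h import *
r.grab(10)
p,o,t=push_pose(98,.034,.33); r.reach(p,o)
p,o,t=push_pose(98,.034); print(p,o); r.servo_line(p,speed=.12); r.wait(.3)
f,st=ft(t,8); print('base',f,st['contact_force'],st['clock'],st['opening'],st['joints'].round(1)); snap('wrist','w11'); snap('side','s11')
E
```

```text
[np.float64(0.5469929030907816), np.float64(-0.08516178027702445), 0.248] [180, 0, -172]
base 0.019375763136664587 [-1.09451552 -0.17825518  0.61046995] 22.925 0.00041507634861912956 [ -12.4   -0.4   92.2    0.    88.2 -110.4]
```

View pics/w11.png

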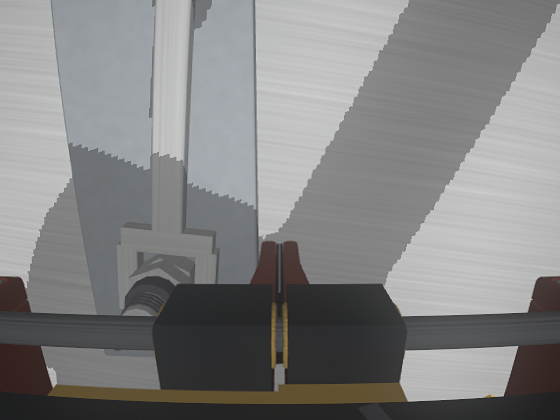

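View pics/s11.png

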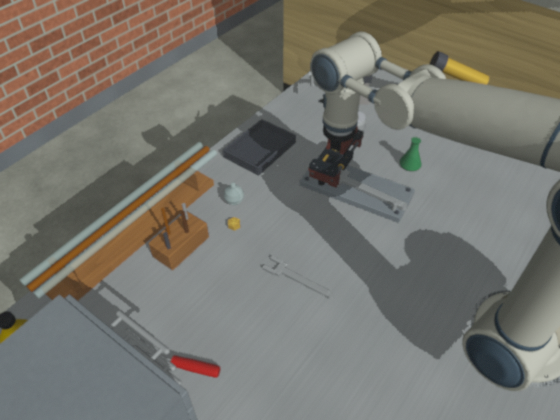

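Run:
```python
from h import *
for d in (.028,.024,.021,.019):
    p,o,t=push_pose(98,d); r.servo_line(p,o,speed=.03); f,st=ft(t,2); print(d,round(f,2))
    if f>2.5: break
phi=98
while phi>76:
    phi-=2; p,o,t=push_pose(phi); r.servo_line(p,o,speed=.03); f,st=ft(t,2)
    L=(st['tcp_pos'][:2]-p[:2]); print(phi,round(f,2),st['contact_force'].round(1),(L*1e3).round(1),round(st['clock'],2))
    if f>9: break
snap('wrist','w12')
```

```text
0.028 -0.19
0.024 -0.27
0.021 0.08
0.019 0.84
96 1.5 [-0.7  0.2 -0.4] [0. 0.] 24.57
94 0.35 [-0.3  0.2  0.1] [-0. -0.] 24.86
92 1.11 [-2.   0.  -0.5] [-0. -0.] 25.14
90 0.7 [-0.1 -0.3  0.1] [-0. -0.] 25.43
88 0.09 [ 0.2  0.  -0.2] [-0.  -0.1] 25.71
86 3.2 [-3.6  0.1  0.6] [-0.2 -0.1] 25.99
84 3.69 [-3.9 -0.   0.6] [-0.2 -0.1] 26.27
82 4.28 [-4.5 -0.6 -0. ] [-0.1 -0.1] 26.56
80 3.52 [-3.7 -1.2 -0.5] [-0.  -0.1] 26.84
78 4.28 [-4.  -1.1  0.2] [-0.  -0.1] 27.12
76 3.54 [-3.9 -0.7 -1.1] [-0.  -0.1] 27.41
```

View pics/w12.png

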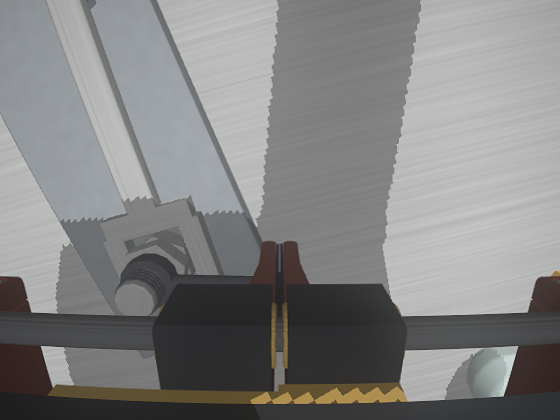

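Run:
```python
from h import *
phi=76
while phi>20:
    step=2 if phi>38 else .7
    phi-=step; p,o,t=push_pose(phi); r.servo_line(p,o,speed=.03); f,st=ft(t,2)
    L=(st['tcp_pos'][:2]-p[:2])@t; print(round(phi,1),round(f,2),(-st['contact_force'][:2]@np.array([t[1],-t[0]])).round(1),round(st['contact_force'][2],1),round(L*1e3,2),round(st['clock'],2))
    if f>6.5: break
```

```text
74 3.64 -3.1 -1.9 -0.04 27.74
72 3.16 -3.1 -1.3 -0.04 28.02
70 3.43 -2.9 -1.3 -0.03 28.31
68 3.31 -4.3 -1.0 -0.04 28.59
66 3.4 -3.0 -1.7 -0.04 28.88
64 4.16 -3.5 -0.6 -0.05 29.16
62 3.43 -2.9 -0.5 -0.06 29.44
60 3.8 -3.5 -1.2 -0.08 29.73
58 3.54 -4.1 -0.7 -0.1 30.01
56 3.28 -4.0 -1.1 -0.14 30.29
54 3.63 -3.5 -0.4 -0.16 30.57
52 3.54 -3.2 -0.7 -0.18 30.86
50 3.64 -3.7 -0.3 -0.2 31.14
48 3.19 -4.5 -0.7 -0.23 31.43
46 3.4 -4.0 0.6 -0.29 31.71
44 3.42 -3.4 0.6 -0.31 31.99
42 4.13 -3.5 0.3 -0.34 32.27
40 3.51 -3.0 -0.5 -0.39 32.56
38 3.15 -3.5 -0.0 -0.45 32.84
37.3 4.54 -3.9 -1.1 -0.61 33.12
36.6 4.42 -3.8 -1.0 -0.63 33.41
35.9 5.28 -4.2 1.2 -0.83 33.69
35.2 6.84 -4.5 0.0 -1.08 33.98
```

Run:
```python
from h import *
snap('wrist','w13');s=snap('side','s13');t=snap('top','t13')
st=r.sense();print(st['tcp_pos'],st['orientation'],st['contact_force'],st['torque'],st['clock'])
for n,ss,b in (('s13',s,(130,210,280,400)),('t13',t,(180,280,310,410))):
    im=ss['frame'][b[0]:b[1],b[2]:b[3],::-1]; cv2.imwrite(f'pics/{n}a.png',np.clip(cv2.resize(im,None,fx=6,fy=6,interpolation=cv2.INTER_CUBIC).astype(float)*2,0,255).astype(np.uint8))
    for ph in (35,45,55): 
        a=np.radians(ph);q=NUT+.075*np.array([np.cos(a),np.sin(a)]); print(n,ph,((proj(ss,[[*q,.096],[*q,.061]])-[b[2],b[0]])*6).round().tolist())
```

```text
[ 0.64103987 -0.09490089  0.24781923] [-1.79990993e+02 -1.74738973e-01  1.25305397e+02] [-7.25683099  2.15626235  0.01233945] [ 0.42870099  1.31688038 -0.02422009] 34.1417
s13 35 [[153.0, 140.0], [150.0, 200.0]]
s13 45 [[156.0, 160.0], [153.0, 220.0]]
s13 55 [[164.0, 180.0], [161.0, 240.0]]
t13 35 [[194.0, 94.0], [184.0, 110.0]]
t13 45 [[172.0, 109.0], [162.0, 125.0]]
t13 55 [[152.0, 127.0], [143.0, 143.0]]
```

View pics/w13.png

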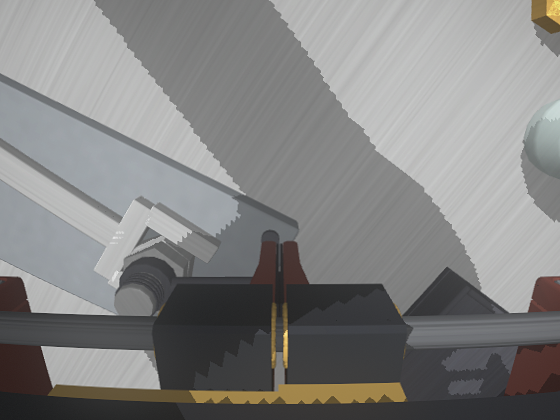

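View pics/s13a.png

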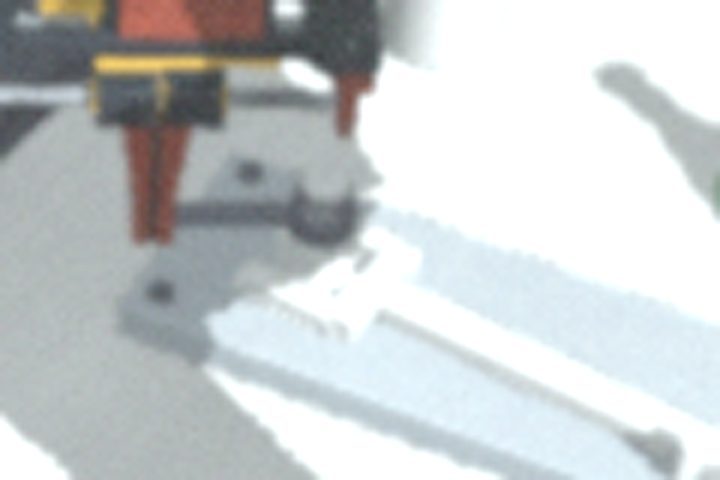

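View pics/t13a.png

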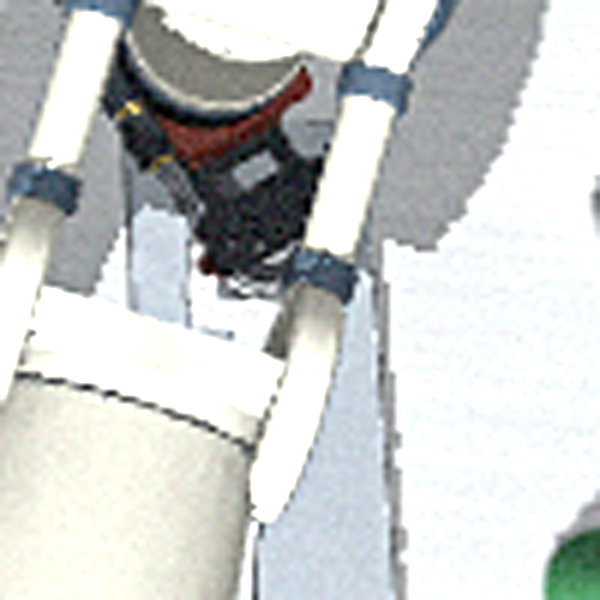

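Run:
```python
from h import *
phi=35.2
while phi>22:
    phi-=.7 if ('f' not in dir() or f<13) else .3; p,o,t=push_pose(phi); r.servo_line(p,o,speed=.02); r.wait(.1); f,st=ft(t,4)
    L=(st['tcp_pos'][:2]-p[:2])@t; F=st['contact_force']; print(round(phi,1),round(f,2),'mag',round(np.linalg.norm(F),2),F.round(1),round(L*1e3,2),round(st['clock'],2))
    if f>15.7: break
```

```text
34.5 7.23 mag 8.41 [-7.8  3.2  0.2] -1.31 34.54
33.8 8.74 mag 10.15 [-9.2  4.1  1.5] -1.55 34.96
33.1 9.95 mag 11.15 [-9.4  6.   0.9] -1.77 35.38
32.4 11.65 mag 13.12 [-11.3   6.4   1.7] -2.01 35.79
31.7 11.95 mag 14.29 [-12.2   7.    2.8] -2.27 36.21
31.0 13.64 mag 14.5 [-12.    7.7   2.8] -2.52 36.62
30.7 13.98 mag 16.29 [-13.6   8.4   3.1] -2.69 37.04
30.4 14.66 mag 17.12 [-14.3   8.9   3. ] -2.75 37.46
30.1 15.17 mag 17.11 [-13.7   9.6   3.8] -2.9 37.88
29.8 15.04 mag 17.3 [-14.1   9.2   4.1] -2.99 38.29
29.5 15.7 mag 17.27 [-13.9   9.6   3.6] -3.08 38.71
```

Run:
```python
from h import *
for phi in (29.2,28.9):
    p,o,t=push_pose(phi); r.servo_line(p,o,speed=.01); r.wait(.15)
    v=[]
    for _ in range(12): v.append(r.sense()['contact_force']); r.wait(.02)
    F=np.mean(v,0); st=r.sense(); print(phi,F.round(2),'ft',(-F[:2]@t).round(2),'t32',(-F[:2]@push_pose(phi+2.5)[2]).round(2),'h',np.linalg.norm(F[:2]).round(2),'mag',np.linalg.norm(F).round(2),st['clock'],st['tcp_pos'])
    if np.linalg.norm(F)>18.2: break
snap('side','s14');snap('wrist','w14')
im=cv2.imread('pics/s14.png')[130:230,280:430]; cv2.imwrite('pics/s14a.png',np.clip(cv2.resize(im,None,fx=5,fy=5,interpolation=cv2.INTER_CUBIC).astype(float)*1.6,0,255).astype(np.uint8))
```

```text
29.2 [-14.53  10.52   3.78] ft 16.27 t32 16.59 h 17.94 mag 18.33 39.325 [ 0.64602416 -0.0985398   0.24747112]
```

View pics/s14a.png

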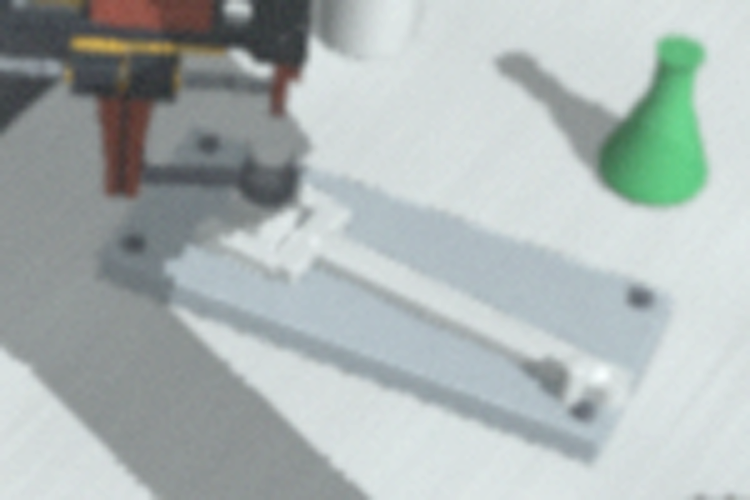

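View pics/w14.png

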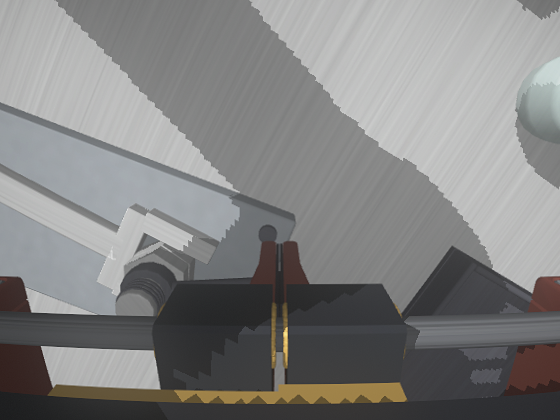

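Run:
```python
from h import *
for d in (.025,.045):
    p,o,t=push_pose(29.2,d); r.servo_line(p,o,speed=.03); print(r.sense()['contact_force'].round(1))
p,o,t=push_pose(29.2,.045,.33); r.servo_line(p,speed=.2)
r.reach([.50,-.165,.37],[180,0,188]); r.wait(.1)
# camera on -x side (looks toward +x)
snap('wrist','w15'); snap('side','s15'); print(r.sense()['clock'],r.sense()['contact_force'])
im=cv2.imread('pics/s15.png')[130:230,280:430]; cv2.imwrite('pics/s15a.png',np.clip(cv2.resize(im,None,fx=5,fy=5,interpolation=cv2.INTER_CUBIC).astype(float)*1.6,0,255).astype(np.uint8))
```

```text
[-2.7  4.5  0.2]
[0.7 0.2 0.2]
42.6167 [ 0.40155205 -0.47584547  0.13560593]
```

View pics/w15.png

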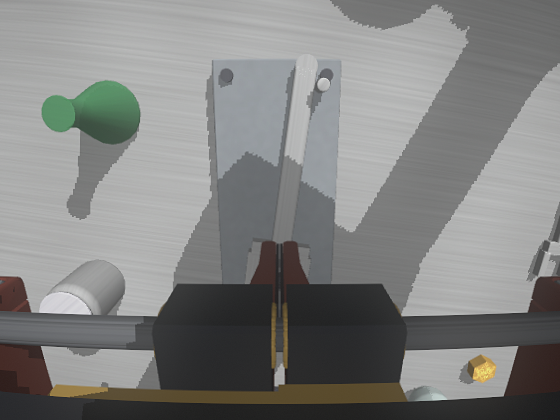

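View pics/s15a.png

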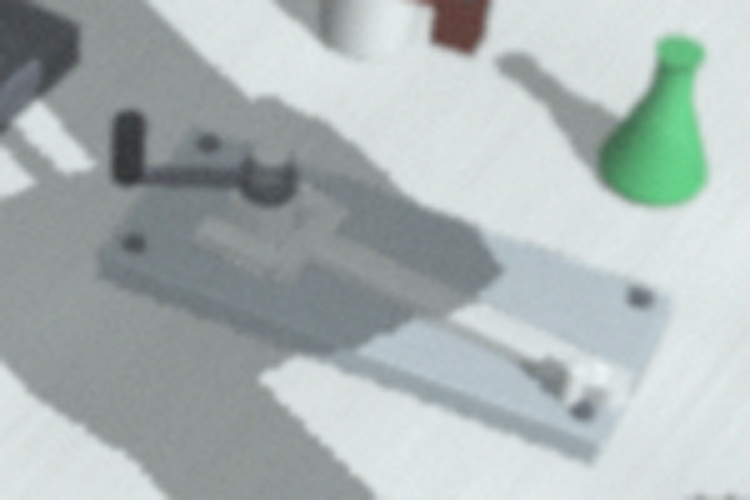

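Run:
```python
from h import *
p=NUT-.085*U
r.reach([*p,.36],[180,0,2]); r.wait(.1)
snap('wrist','w16'); print(r.sense()['clock'])
im=cv2.imread('pics/w16.png')[20:200,200:380]; cv2.imwrite('pics/w16a.png',np.clip(cv2.resize(im,None,fx=4,fy=3.3,interpolation=cv2.INTER_CUBIC).astype(float)*1.8,0,255).astype(np.uint8))
s=load('w16')
for ph in (25,30,35,40):
    a=np.radians(ph);q=NUT+.075*np.array([np.cos(a),np.sin(a)]); print(ph,((proj(s,[[*q,.096]])-[200,20])*[4,3.3]).round().tolist())
```

```text
45.5167
25 [[142.0, -95.0]]
30 [[106.0, -80.0]]
35 [[73.0, -61.0]]
40 [[42.0, -41.0]]
```

View pics/w16a.png

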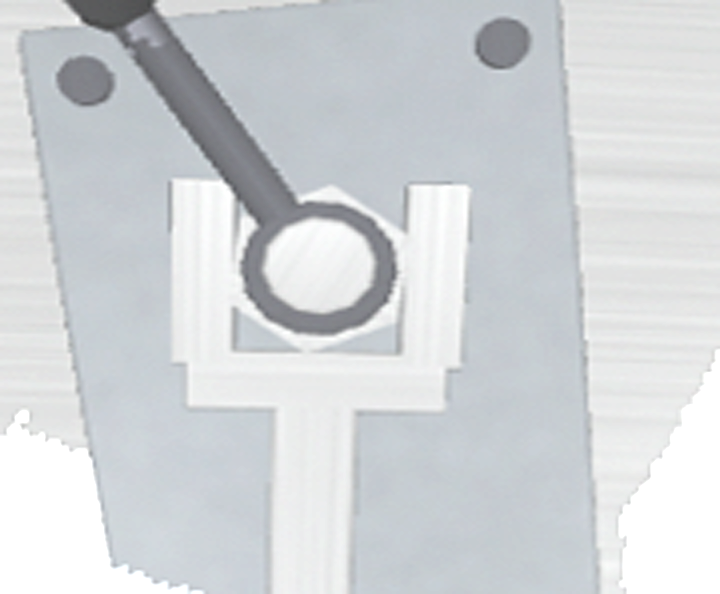

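Run:
```python
from h import *
s=load('w16'); C=lambda p:[[200+(x+.5)/4-.5,20+(y+.5)/3.3-.5] for x,y in p]
a,b=plane(s,C([(158,46),(268,205)]),.061)[:,:2]; d=a-b; print('lever',np.degrees(np.arctan2(d[1],d[0])))
P=plane(s,C([(331,185),(310,350)]),.036)[:,:2]; d=P[0]-P[1]; print('nut',np.degrees(np.arctan2(d[1],d[0])),P.mean(0))
T=plane(s,C([(205,180),(438,184),(220,352),(420,352)]),.032)[:,:2]; t=(T[0]+T[1])/2; b=(T[2]+T[3])/2; print('jaw c',(t+b)/2,'yaw',np.degrees(np.arctan2(*(t-b)[::-1])))
```

```text
lever 32.23370601004513
nut -4.194946688288866 [ 0.59150178 -0.15456126]
jaw c [ 0.59178746 -0.1546567 ] yaw 1.5571409593799337
```

Run:
```python
from h import *
r.hand_in(); print(r.sense()['clock'])
```

```text
the job is handed in; nothing more can be done
the job is handed in; nothing more can be done
```

The jam nut is locked against the set nut, and the job was handed in at about 46 s of the 69 s limit. I slid the larger spanner fully home on the lower nut, flat on the deck with its handle on the near side beside the post. Then I let go of it and pushed the peg clockwise until it came up firm, and backed the robot clear.

**Last checks**
- **Spanner:** the jaw centre is within about 0.5 mm of the nut centre, and the handle rests against the post.
- **Peg:** the last push was about 16.4 N tangential, and about 18 N in total because part of the push went outward. At the stated ratio of 0.37 the post saw roughly 6 to 7 N; I did not measure it directly.
- **Jam nut:** the lever turned about 66° (1.15 rad). Taking off the lower nut's turn leaves about 1.05 rad, against the 1.0 at which it comes up solid.
- **Lower nut:** it turned about 0.07 to 0.1 rad, within its slack and limits.

**Disagreements**
- **Nut angle:** the lower nut's starting yaw was only readable to about ±2°, which is why its turn is given as a range.
- **Handle length:** one wrist view made the spanner about 14 mm too short at the tail, so I placed the grasp from the jaw instead.
- **Push before firm:** the running push was about 3.5 N, where the stated friction implies about 4.7 N. I allowed for that when choosing the final force.

I went nowhere near the other objects on the bench, though I did not check each one afterwards.

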